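# Free the easel's ratchet and fold its board flat

## Robot

A 6-joint arm with a two-finger parallel gripper is mounted at the origin on the work surface. World frame = base frame: x ahead of the robot, y to its left, z up, the work surface at z = 0. Lengths are in m, angles in degrees, forces in N, time in s.
With the tool pointing down it reaches from about 0.375 to 0.9 m from the base axis. Payload 3.1 kg.
Tool frame: the origin (TCP) lies at the very end of the fingers, on their centre line; the grasp point (between the pads) lies bot.grip_point_offset behind it (bot.grip_point_offset is the distance from the TCP to the grasp point, in m); z points along the fingers, y is the direction in which the jaws open and shut (so a half turn about z gives the same grasp; the last joint's range is limited). The gripper opens to 87 mm and grips with 3 to 60 N. Pads are 19 mm wide; open, the fingers measure 117 mm over their backs; the gripper's body (75 mm by 190 mm) begins 51 mm behind the grasp point.
Start: joints at [59.101, 30.224, 82.088, -0, 67.689, -10.227], TCP at [0.221, 0.585, 0.223] pointing down, gripper open.
Joint ranges: [-176.69, 176.69], [-43.24, 126.21], [12.49, 139.97], [-82, 262], [0, 151.66], [-163.58, 163.58]. Speed limits (degrees/s): [159.86, 159.86, 180, 180, 180, 180].

## Interface

Orientations are given as a 3x3 rotation matrix whose columns are the frame's x, y, z axes.
In Python, from plant import bot gives the robot as it stands. The module is installed in compiled form; this text tells all that it offers.
- The arm moves only by the tool send_rows, never from a script. Its argument "increments" is a list of rows, each a list of 5 numbers: the shift along the tool's x, y, z in m, then the turn about the tool's z in degrees, then the closure in counts, from 0 (fully open) to 255 (shut). A call has 1 to 12 rows; each row shifts and turns the pose as measured when the row begins, along the tool's axes as they then stand; what a row does not reach is not made up. A row lasts 1/12 s, in which the tool goes at most 41.7 mm and 7.16 degrees, less where a joint would pass 70% of its speed; a pose out of reach is approached as far as the arm can. A call is refused whole if a number of a shift passes 0.0417 or a number of a turn 7.16, either way. A call with a gripper value outside its range is refused whole. The fingers move at their own pace and stop on an object; "grip_force" is the grip in N (left out, the last holds). Time passes only in rows, so rows that do not move let the fingers close. It gives the time, the measured TCP pose, the force and the opening at its end, in the units of the state.
- bot.sense(): the state, without advancing time (a new reading comes with each control period).
- bot.get_image(name): name is "scene" or "top" or "wrist"; returns (picture, depth): 384x512x3 uint8, red, green, blue; 384x512 float32, m along the optical axis (not along the pixel's ray), 0 where there is no reading.
- bot.calibration(name): a dict with "fx", "fy", "cx", "cy" (pixels), "world_from_camera" (4x4, takes a point from camera to world coordinates). Camera axes: x right, y down, z forward; pixel columns grow to the right and rows downward; lengths in m; the calibration is good to about 2 mm. A picture is of the moment at which its call begins: read the wrist's pose just before it. calibration takes no time and is no camera call; for the wrist camera it gives the pose at the moment of the call.
- bot.finish_job(): hands the job in, once; it reports no verdict.
The state is a dict: "time_s": time; "joint_pos": joint angles; "joint_vel": joint speeds; "joint_torque": joint torques, N m; "eef_pos": TCP position; "orientation": TCP orientation; "force": force on the tool from outside, world axes, zero at the start; "wrist_torque": the same for the moment, N m; "finger_gap": finger opening in m.
Only numpy, scipy, OpenCV 4.12 (cv2) and the standard library are available. Lean on these libraries where they do the work, as an engineer would, in place of code of your own. Each camera call takes 0.05 s, during which the arm holds its last target.

## Task

The drawing board of the little table easel is propped up by its ratchet. With the fingertips, press the thumb pad of the ratchet pawl all the way down so that it lets go of the teeth, then gently push the board down until it lies fully flat on its base, without forcing it against the pawl or slamming it. Only press and push: do not raise the board, and leave the paints and other things around it where they are.

Things in the scene. Friction and masses are not known exactly. Their poses are not given: they have to be found in the camera images.
- easel: the fixed wooden base frame of a small tabletop drawing easel, 270 x 252 mm, 28 mm tall, fixed to the table. Origin: middle of the base on the table. Its x axis points from the board's hinge (front) to the board's free edge (rear), y to the left towards the ratchet, z up.
- board (a joint): tilt (rad) of the drawing board (250 mm from hinge to free edge, 260 mm wide, 10 mm thick) about its front edge: 0 is flat on the base, its top then level 50 mm above the table; starts at 0.52 to 0.60. A toothed sector turns with it. Stiff hinge, stays where left; with the pawl free it takes 2 to 6 N down near the free edge. Locked, it moves 0.1 at most: do not force it.
- board_hinge (a point): point on the board's hinge line, in the middle of its width, at the level of its underside: 40 mm above the table, at x = -120 mm, y = 0 in the easel's frame. x runs along the board to the free edge and z is square to the board's face.
- board_edge (a point): middle of the free (rear, raised) edge of the board, on its upper face, 250 mm from the hinge line; axes as board_hinge. The board reaches 130 mm to either side.
- pawl (a joint): angle (rad) of the small dark steel pawl, a see-saw on a post 65 mm outside the board's left edge: 0 (start) is nose down in the teeth, locked; it grows as the thumb pad at its rear end is pressed down; nose out of the teeth at 0.17, stop at 0.40 (fully free). No spring: it takes 4 to 5 N at the pad and stays where left.
- pawl_pad (a point): middle of the top face of the pawl's thumb pad, a ribbed square 34 x 34 x 6 mm, 50 mm behind the pawl's pivot; at the start 116 mm above the table at x = -25, y = 195 mm in the easel's frame, facing up. It sinks about 20 mm to its stop. z is square to the pad, x points to the rear.
- tube_a: dark red paint tube lying flat, 108 x 42 x 20 mm; bystander, loose on the table, to be left alone. Origin: at its foot, on the table.
- tube_b: blue paint tube lying flat, 108 x 42 x 20 mm; bystander, loose on the table, to be left alone. Origin: at its foot, on the table.
- jar: glass jar, 68 mm across, 90 mm tall; bystander, loose on the table, to be left alone. Origin: at its foot, on the table.
- can: grey can, 58 mm across, 160 mm tall; bystander, loose on the table, to be left alone. Origin: at its foot, on the table.
- tape: roll of paper tape lying flat, 90 mm across, 24 mm tall; bystander, loose on the table, to be left alone. Origin: at its foot, on the table.
- brush: paint brush lying flat; bystander, loose on the table, to be left alone. Origin: at its foot, on the table.
- cup: white cup, 74 mm across, 85 mm tall; bystander, loose on the table, to be left alone. Origin: at its foot, on the table.

How it is judged:
By the outcome, as a careful person would: the job done as asked, in the order asked, and still so for the second after the job is handed in, with the robot touching nothing.
It also fails if it takes over 45 s, if anything falls off the work surface, if the arm or the gripper's body presses on something with over 40 N, if the wrist force passes 120 N, or if a joint passes its speed limit or range.

## Working session

There is one attempt and no reset: what is moved stays moved. The work goes in short steps, Python scripts to look and compute and a tool call to move; the robot and the scene stay as the last step left them, time stands still between calls to the robot, and variables do not carry over. Pictures are saved under pics/ and viewed, and the job is handed in when it is done.

Besides the shell and the picture viewer there is one more tool, called after ">>>" in YAML: its name, and indented under it one key for each argument. send_rows: Moves the arm, as the interface text tells. Its arguments: {"type":"object","properties":{"increments":{"type":"array","items":{"type":"array","items":{"type":"number"}}},"grip_force":{"type":"number"}},"required":["increments"]}

```bash
mkdir -p pics; python3 - <<'E'
from plant import bot
import cv2,numpy as np
s=bot.sense();print(s['time_s'],s['eef_pos'],s['orientation'],s['force'],s['finger_gap'],bot.grip_point_offset)
for n in ["scene","top"]:
    c=bot.calibration(n);print(n,c)
    p,d=bot.get_image(n);np.savez(f'{n}0.npz',p=p,d=d)
    cv2.imwrite(f'pics/{n}0.png',cv2.cvtColor(p,cv2.COLOR_RGB2BGR))
E
```

```text
0.0 [0.22023942 0.58413325 0.22158215] [[-9.35635952e-01  3.52964932e-01 -1.05949892e-03]
 [ 3.52966364e-01  9.35634158e-01 -1.86215650e-03]
 [ 3.34027433e-04 -2.11626805e-03 -9.99997705e-01]] [ 0.27314528 -0.82327641 -0.19148874] 0.08697557749982059 0.0187
scene {'fx': 360.4656842819889, 'fy': 360.4656842819889, 'cx': 253.4563172415646, 'cy': 190.06975156113137, 'world_from_camera': array([[ 0.57641477,  0.45839783, -0.67647428,  1.12110537],
       [ 0.81715502, -0.32140164,  0.47849625, -0.42245033],
       [ 0.0019217 , -0.82859666, -0.55984274,  0.56585813],
       [ 0.        ,  0.        ,  0.        ,  1.        ]])}
top {'fx': 398.2436426804171, 'fy': 398.2436426804171, 'cx': 258.1697319197306, 'cy': 191.33241625866012, 'world_from_camera': array([[ 0.09470206, -0.96832125,  0.23105299,  0.33227794],
       [-0.99549149, -0.0933529 ,  0.01679052, -0.04746694],
       [ 0.00531085, -0.23160138, -0.97279628,  1.16556311],
       [ 0.        ,  0.        ,  0.        ,  1.        ]])}
```

View pics/scene0.png

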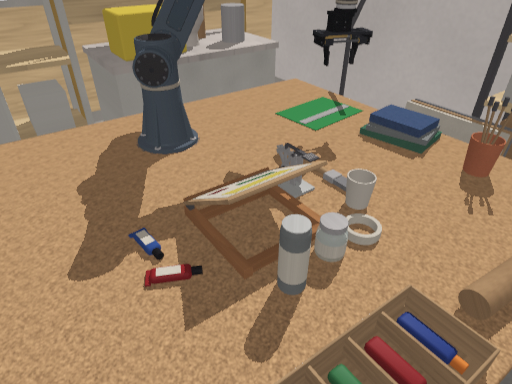

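View pics/top0.png

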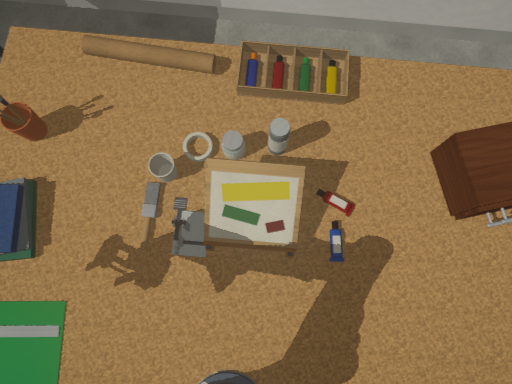

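The top view shows the easel at about (255,205) with its hinge edge near row 248 and its free edge near row 170. The ratchet is at (185,230), with a ribbed pad around (180,205). I'll zoom in.

```bash
python3 - <<'E'
import cv2,numpy as np
for n,(x0,y0,x1,y1) in {"top":(130,120,320,270),"scene":(170,120,400,280)}.items():
    p=np.load(n+'0.npz')['p'][y0:y1,x0:x1]
    cv2.imwrite(f'pics/{n}0z.png',cv2.cvtColor(cv2.resize(p,None,fx=4 if n=='top' else 3.4,fy=4 if n=='top' else 3.4,interpolation=cv2.INTER_CUBIC)[:600,:800],cv2.COLOR_RGB2BGR))
E
```

```text
(no output)
```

View pics/top0z.png

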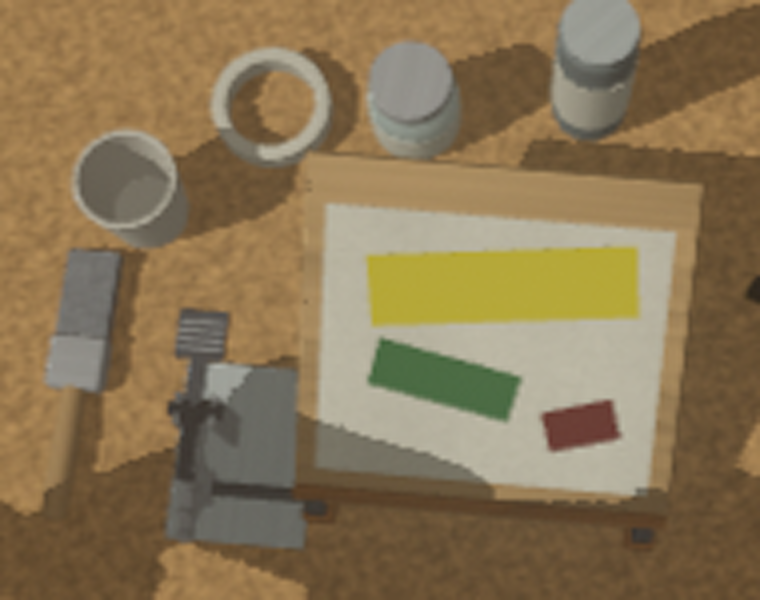

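View pics/scene0z.png

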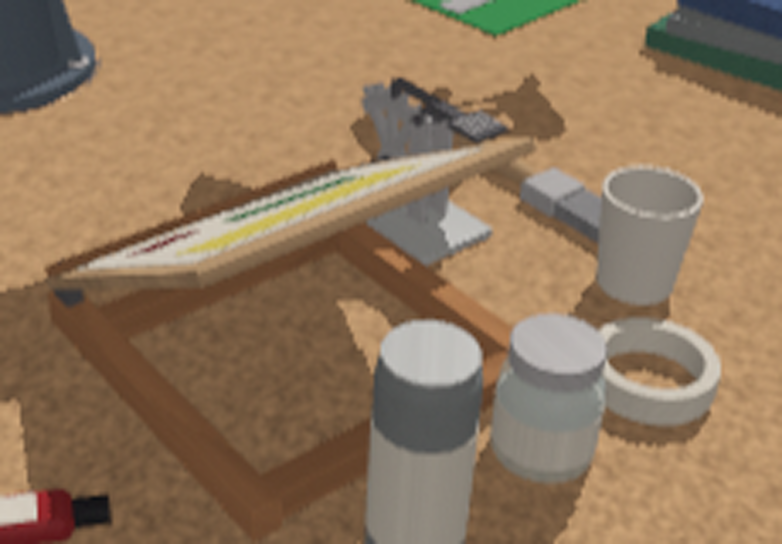

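The zoomed top view has the ribbed pad centred at zoom (202,333), which is full-image (180.5,203.3). The board's free-edge corners are at about (207,159) and (305.5,166). Next I'll turn these into positions.

```bash
cat > h.py <<'E'
import numpy as np
from plant import bot
def ray(n,u,v,z=None,d=None):
    c=bot.calibration(n);T=c['world_from_camera']
    r=np.array([(u-c['cx'])/c['fx'],(v-c['cy'])/c['fy'],1.])
    R=T[:3,:3]@r;o=T[:3,3]
    t=d if d is not None else (z-o[2])/R[2]
    return o+t*R
E
python3 - <<'E'
from h import *
z=np.load('top0.npz');d=z['d']
print('pad plane',ray('top',180.5,203.3,z=.116))
for u,v in [(180,203),(181,205),(178,201),(183,201),(177,207),(184,206)]: print(u,v,ray('top',u,v,d=d[v,u]).round(4))
print('board pts')
P=[]
for u in range(212,298,6):
  for v in range(175,232,5):
    P.append(ray('top',u,v,d=d[v,u]))
P=np.array(P);A=np.c_[P[:,:2],np.ones(len(P))]
for _ in range(4):
  k,*_r=np.linalg.lstsq(A,P[:,2],rcond=None);r=P[:,2]-A@k;m=abs(r)<.004;P=P[m];A=A[m]
n=np.array([-k[0],-k[1],1]);n/=np.linalg.norm(n)
yaw=np.degrees(np.arctan2(k[1],k[0]));tilt=np.arccos(n[2])
print(len(P),'yaw',yaw,'tilt',tilt,'rms',r.std())
c=bot.calibration('top');T=c['world_from_camera']
for u,v in [(207,159),(305.5,166),(205,240),(294,246)]:
    R=T[:3,:3]@np.array([(u-c['cx'])/c['fx'],(v-c['cy'])/c['fy'],1.]);o=T[:3,3]
    t=(k[2]+k[0]*o[0]+k[1]*o[1]-o[2])/(R[2]-k[0]*R[0]-k[1]*R[1]);print((u,v),(o+t*R).round(4))
# scene pad
s=np.load('scene0.npz')['d']
for u,v in [(309,156),(311,157),(313,156),(311,155)]: print('scene',u,v,ray('scene',u,v,d=s[v,u]).round(4))
for nm,u,v in [('jar',233,137),('can',279,127),('cup',162,160),('brush',151,200)]: print(nm,ray('top',u,v,d=d[v,u]).round(3))
E
```

```text
pad plane [0.52862774 0.17526375 0.116     ]
180 203 [0.5293 0.1767 0.1159]
181 205 [0.5242 0.1733 0.1157]
178 201 [0.5341 0.1827 0.1168]
183 201 [0.5363 0.1703 0.1119]
177 207 [0.5185 0.1841 0.1117]
184 206 [0.5221 0.1648 0.1165]
board pts
166 yaw 0.5703285223909239 tilt 0.5453631135152707 rms 0.001951190229309357
(207, 159) [0.6407 0.1104 0.1759]
(305.5, 166) [ 0.6459 -0.1461  0.1775]
(205, 240) [0.4431 0.1057 0.056 ]
(294, 246) [ 0.4499 -0.1418  0.0586]
scene 309 156 [0.5266 0.1756 0.1124]
scene 311 157 [0.5351 0.1747 0.1136]
scene 313 156 [0.5363 0.1804 0.1153]
scene 311 155 [0.5267 0.1825 0.1133]
jar [0.74  0.058 0.09 ]
can [ 0.756 -0.069  0.156]
cup [0.668 0.265 0.036]
brush [0.548 0.284 0.019]
```

>>> send_rows:
  increments:
    - [0,0,0,-7,255]
    - [0,0,0,-7,255]
    - [0,0,0,-6.7,255]
    - [-0.02,-0.026,0,0,255]
    - [-0.02,-0.026,0,0,255]
    - [-0.02,-0.026,0,0,255]
    - [-0.02,-0.026,0,0,255]
    - [-0.02,-0.026,0,0,255]
    - [-0.02,-0.026,0,0,255]
    - [-0.02,-0.026,0,0,255]
    - [-0.02,-0.026,0,0,255]
    - [-0.02,-0.026,0,0,255]
  grip_force: 20

```text
time_s: 1.1
eef_pos: [0.4047, 0.348, 0.2155]
orientation: [[-0.999, -0.033, -0.01], [-0.033, 0.999, -0.007], [0.01, -0.006, -1.0]]
force: [-0.2, 1.2, -0.6]
finger_gap: 0.0149
```

```bash
python3 - <<'E'
from h import *
s=bot.sense();print(s['time_s'],s['eef_pos'].round(4),np.round(s['orientation'],3),s['force'],s['finger_gap'])
E
```

```text
1.1 [0.4047 0.348  0.2155] [[-0.999 -0.033 -0.01 ]
 [-0.033  0.999 -0.007]
 [ 0.01  -0.006 -1.   ]] [-0.16577688  1.20623164 -0.64439401] 0.014887127349642135
```

>>> send_rows:
  increments:
    - [-0.022,-0.029,0,-1,255]
    - [-0.022,-0.029,0,-1,255]
    - [-0.022,-0.029,0,0,255]
    - [-0.022,-0.029,0,0,255]
    - [-0.022,-0.029,0.01,0,255]
    - [-0.02,-0.026,0.01,0,255]
    - [0,0,0.01,0,255]
    - [0,0,0.01,0,255]
    - [0,0,0,0,255]

```text
time_s: 1.85
eef_pos: [0.5546, 0.168, 0.1714]
orientation: [[-0.998, -0.06, -0.008], [-0.06, 0.998, -0.009], [0.009, -0.008, -1.0]]
force: [-0.5, -0.7, -0.2]
finger_gap: 0.0004
```

>>> send_rows:
  increments:
    - [0.01,0.0035,0,1.5,255]
    - [0.0095,0.0045,0,1,255]
    - [0,0,0.01,0,255]
    - [0,0,0.01,0,255]
    - [0,0,0.01,0,255]
    - [0,0,0,0,255]
    - [0,0,0,0,255]

```text
time_s: 2.43
eef_pos: [0.5322, 0.1766, 0.1373]
orientation: [[-1.0, -0.017, -0.012], [-0.017, 1.0, -0.009], [0.012, -0.008, -1.0]]
force: [0.7, -0.0, 0.3]
finger_gap: 0.0007
```

```bash
cat > look.py <<'E'
import sys,cv2
from h import *
tag=sys.argv[1]
s=bot.sense();print(s['time_s'],s['eef_pos'].round(4),s['force'].round(2))
for n,(x0,y0,x1,y1) in {"top":(130,120,320,270),"scene":(170,80,400,280)}.items():
    p,d=bot.get_image(n);np.savez(f'{n}{tag}.npz',p=p,d=d)
    q=cv2.resize(p[y0:y1,x0:x1],None,fx=3,fy=3,interpolation=cv2.INTER_CUBIC)
    cv2.imwrite(f'pics/{n}{tag}.png',cv2.cvtColor(q,cv2.COLOR_RGB2BGR))
E
python3 look.py 1
```

```text
2.4333 [0.5322 0.1766 0.1373] [ 0.69 -0.02  0.33]
```

View pics/scene1.png

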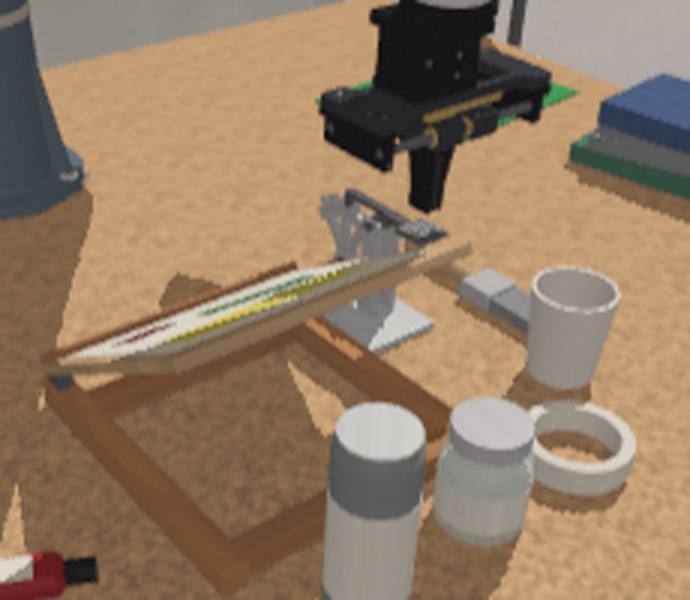

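View pics/top1.png

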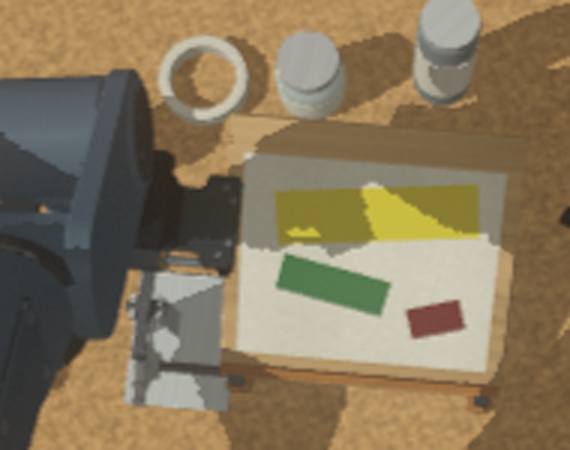

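The scene view has the fingertips at (428,208), right above the ribbed pad at (422,230). I'll lower in small steps.

>>> send_rows:
  increments:
    - [-0.003,-0.001,0.005,0,255]
    - [0,0,0.005,0,255]
    - [0,0,0.003,0,255]
    - [0,0,0.003,0,255]
    - [0,0,0,0,255]

```text
time_s: 2.95
eef_pos: [0.5373, 0.1751, 0.121]
orientation: [[-1.0, -0.017, -0.009], [-0.016, 1.0, -0.008], [0.009, -0.008, -1.0]]
force: [-0.8, -0.5, 0.3]
finger_gap: 0.0003
```

>>> send_rows:
  increments:
    - [0.001,0,0.003,0,255]
    - [0,0,0.003,0,255]
    - [0,0,0.003,0,255]

```text
time_s: 3.2
eef_pos: [0.5374, 0.175, 0.1126]
orientation: [[-1.0, -0.016, -0.006], [-0.016, 1.0, -0.008], [0.006, -0.008, -1.0]]
force: [-0.1, -0.8, 5.3]
finger_gap: 0.0002
```

>>> send_rows:
  increments:
    - [0,0,0.003,0,255]
    - [0,0,0.003,0,255]

```text
time_s: 3.37
eef_pos: [0.5382, 0.175, 0.1073]
orientation: [[-1.0, -0.017, -0.003], [-0.017, 1.0, -0.008], [0.003, -0.008, -1.0]]
force: [0.3, -0.2, 4.6]
finger_gap: 0.0005
```

>>> send_rows:
  increments:
    - [0,0,0.003,0,255]
    - [0,0,0.003,0,255]

```text
time_s: 3.53
eef_pos: [0.5386, 0.175, 0.1015]
orientation: [[-1.0, -0.017, -0.002], [-0.017, 1.0, -0.008], [0.002, -0.008, -1.0]]
force: [-1.4, -0.8, 5.0]
finger_gap: 0.0005
```

>>> send_rows:
  increments:
    - [0,0,0.002,0,255]
    - [0,0,0.002,0,255]

```text
time_s: 3.7
eef_pos: [0.5383, 0.175, 0.097]
orientation: [[-1.0, -0.017, -0.002], [-0.017, 1.0, -0.008], [0.003, -0.008, -1.0]]
force: [-0.5, -0.5, 9.4]
finger_gap: 0.0003
```

>>> send_rows:
  increments:
    - [0,0,0.002,0,255]
    - [0,0,0.002,0,255]

```text
time_s: 3.87
eef_pos: [0.5383, 0.1751, 0.096]
orientation: [[-1.0, -0.017, -0.003], [-0.017, 1.0, -0.008], [0.003, -0.008, -1.0]]
force: [-4.9, -0.6, 25.1]
finger_gap: 0.0006
```

At z≈0.096–0.097 the force jumps to 25 N, so the pawl is on its stop after about 20 mm of travel. I'll lift off and look.

>>> send_rows:
  increments:
    - [0,0,-0.01,0,255]
    - [0,0,-0.02,0,255]
    - [0,0,-0.03,0,255]
    - [0,0,-0.03,0,255]
    - [0,0,-0.03,0,255]
    - [0,0,-0.02,0,255]
    - [0,0,0,0,255]

```text
time_s: 4.45
eef_pos: [0.536, 0.176, 0.2358]
orientation: [[-1.0, -0.017, -0.014], [-0.017, 1.0, -0.009], [0.014, -0.008, -1.0]]
force: [0.8, -0.6, 0.6]
finger_gap: 0.0007
```

```bash
python3 look.py 2
```

```text
4.45 [0.536  0.176  0.2358] [ 0.85 -0.59  0.63]
```

View pics/scene2.png

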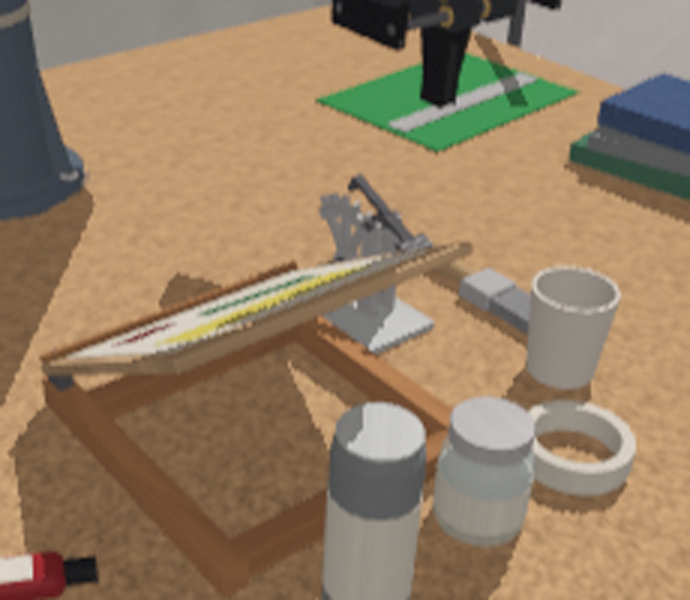

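The pawl now leans with its nose up at (358,183) and its pad down at (415,243), and the board is still propped. I'll move over the board near its free edge.

>>> send_rows:
  increments:
    - [-0.012,-0.027,0,0,255]
    - [-0.012,-0.027,0,0,255]
    - [-0.012,-0.027,0,0,255]
    - [-0.012,-0.027,0,0,255]
    - [-0.012,-0.027,0,0,255]
    - [-0.008,-0.018,0,0,255]
    - [0,0,0,0,255]
    - [0,0,0,0,255]

```text
time_s: 5.22
eef_pos: [0.5958, 0.0194, 0.2104]
orientation: [[-0.998, -0.02, -0.055], [-0.02, 1.0, -0.006], [0.056, -0.005, -0.998]]
force: [-1.2, 0.9, -0.5]
finger_gap: 0.0004
```

>>> send_rows:
  increments:
    - [-0.01,-0.01,0,0,255]
    - [-0.01,-0.01,0,0,255]
    - [0,0,0.005,0,255]
    - [0,0,0.005,0,255]
    - [0,0,0.005,0,255]
    - [0,0,0,0,255]

```text
time_s: 5.72
eef_pos: [0.6135, 0.0018, 0.1878]
orientation: [[-0.998, -0.024, -0.065], [-0.024, 1.0, -0.003], [0.065, -0.002, -0.998]]
force: [-0.9, -0.3, -0.7]
finger_gap: 0.0006
```

>>> send_rows:
  increments:
    - [0,0,0.004,0,255]
    - [0,0,0.004,0,255]
    - [0,0,0.004,0,255]
    - [0,0,0.003,0,255]
    - [0,0,0.003,0,255]
    - [0,0,0.003,0,255]
    - [0,0,0.003,0,255]

```text
time_s: 6.3
eef_pos: [0.611, 0.0039, 0.1625]
orientation: [[-0.998, -0.027, -0.064], [-0.026, 1.0, -0.003], [0.064, -0.001, -0.998]]
force: [-0.3, -0.1, 3.1]
finger_gap: 0.0003
```

>>> send_rows:
  increments:
    - [0,0,0.003,0,255]
    - [0,0,0.003,0,255]
    - [0,0,0.003,0,255]

```text
time_s: 6.55
eef_pos: [0.6131, 0.0037, 0.1553]
orientation: [[-0.998, -0.026, -0.057], [-0.026, 1.0, -0.004], [0.057, -0.002, -0.998]]
force: [0.5, -0.1, 4.8]
finger_gap: 0.0004
```

>>> send_rows:
  increments:
    - [0,0,0.004,0,255]
    - [0,0,0.004,0,255]
    - [0,0,0.004,0,255]
    - [0,0,0.004,0,255]

```text
time_s: 6.88
eef_pos: [0.615, 0.0032, 0.1403]
orientation: [[-0.998, -0.026, -0.05], [-0.026, 1.0, -0.005], [0.05, -0.003, -0.999]]
force: [0.7, 0.3, 4.8]
finger_gap: 0.0005
```

>>> send_rows:
  increments:
    - [0,0,0.004,0,255]
    - [0,0,0.004,0,255]
    - [0,0,0.004,0,255]
    - [0,0,0.004,0,255]

```text
time_s: 7.22
eef_pos: [0.6156, 0.0028, 0.123]
orientation: [[-0.999, -0.026, -0.046], [-0.026, 1.0, -0.005], [0.046, -0.004, -0.999]]
force: [1.1, 0.4, 5.0]
finger_gap: 0.0005
```

>>> send_rows:
  increments:
    - [0,0,0.004,0,255]
    - [0,0,0.004,0,255]
    - [0,0,0.004,0,255]
    - [0,0,0.004,0,255]
    - [0,0,0.004,0,255]
    - [0,0,0.004,0,255]

```text
time_s: 7.72
eef_pos: [0.6192, 0.0023, 0.0972]
orientation: [[-0.999, -0.025, -0.035], [-0.025, 1.0, -0.006], [0.036, -0.005, -0.999]]
force: [2.4, 0.4, 4.7]
finger_gap: 0.0005
```

>>> send_rows:
  increments:
    - [0,0,0.004,0,255]
    - [0,0,0.004,0,255]
    - [0,0,0.004,0,255]
    - [0,0,0.003,0,255]
    - [0,0,0.003,0,255]
    - [0,0,0.003,0,255]

```text
time_s: 8.22
eef_pos: [0.6226, 0.0021, 0.0743]
orientation: [[-0.999, -0.025, -0.026], [-0.024, 1.0, -0.006], [0.026, -0.005, -1.0]]
force: [2.2, 0.9, 5.3]
finger_gap: 0.0006
```

>>> send_rows:
  increments:
    - [0,0,0.003,0,255]
    - [0,0,0.003,0,255]
    - [0,0,0.002,0,255]
    - [0,0,0.002,0,255]
    - [0,0,0.002,0,255]
    - [0,0,0.002,0,255]

```text
time_s: 8.72
eef_pos: [0.6228, 0.0018, 0.0586]
orientation: [[-0.999, -0.025, -0.025], [-0.024, 1.0, -0.006], [0.025, -0.006, -1.0]]
force: [2.5, 0.9, 4.1]
finger_gap: 0.0006
```

>>> send_rows:
  increments:
    - [0,0,0.002,0,255]
    - [0,0,0.002,0,255]

```text
time_s: 8.88
eef_pos: [0.6229, 0.0018, 0.0543]
orientation: [[-0.999, -0.025, -0.024], [-0.024, 1.0, -0.006], [0.024, -0.006, -1.0]]
force: [2.9, 0.3, 3.7]
finger_gap: 0.0001
```

>>> send_rows:
  increments:
    - [0,0,0.0015,0,255]
    - [0,0,0.0015,0,255]

```text
time_s: 9.05
eef_pos: [0.6229, 0.0018, 0.0508]
orientation: [[-0.999, -0.024, -0.024], [-0.024, 1.0, -0.006], [0.024, -0.006, -1.0]]
force: [3.0, 0.1, 3.8]
finger_gap: 0.0003
```

>>> send_rows:
  increments:
    - [0,0,0.001,0,255]
    - [0,0,0.001,0,255]

```text
time_s: 9.22
eef_pos: [0.623, 0.0018, 0.0503]
orientation: [[-0.999, -0.025, -0.024], [-0.024, 1.0, -0.006], [0.024, -0.006, -1.0]]
force: [0.9, 0.9, 12.9]
finger_gap: 0.0
```

>>> send_rows:
  increments:
    - [0,0,0.0015,0,255]
    - [0,0,0.0015,0,255]

```text
time_s: 9.38
eef_pos: [0.623, 0.0018, 0.0504]
orientation: [[-0.999, -0.025, -0.024], [-0.025, 1.0, -0.007], [0.024, -0.006, -1.0]]
force: [0.7, 1.4, 12.9]
finger_gap: 0.0003
```

z holds at 0.050 while the force rises to 13 N, so the board is on its base. I'll lift off and check.

>>> send_rows:
  increments:
    - [0,0,-0.008,0,255]
    - [0,0,-0.02,0,255]
    - [0,0,-0.03,0,255]
    - [0,0,-0.04,0,255]
    - [0,0,-0.04,0,255]
    - [0.02,0,-0.03,0,255]
    - [0.03,0,-0.02,0,255]
    - [0.03,0,0,0,255]
    - [0.03,0,0,0,255]
    - [0.03,0,0,0,255]
    - [0,0,0,0,255]
    - [0,0,0,0,255]

```text
time_s: 10.38
eef_pos: [0.4551, 0.0017, 0.243]
orientation: [[-0.994, -0.027, -0.101], [-0.027, 1.0, -0.0], [0.101, 0.003, -0.995]]
force: [0.4, -0.1, -0.1]
finger_gap: 0.0003
```

```bash
python3 look.py 3; python3 - <<'E'
from h import *
d=np.load('top3.npz')['d']
P=np.array([ray('top',u,v,d=d[v,u]) for u in range(200,300,3) for v in range(165,240,3)])
P=P[(P[:,2]>.035)&(P[:,2]<.075)]
A=np.c_[P[:,:2],np.ones(len(P))]
for _ in range(4):
  k,*_r=np.linalg.lstsq(A,P[:,2],rcond=None);r=P[:,2]-A@k;m=abs(r)<.004;P=P[m];A=A[m]
print(len(P),k,'z mean',P[:,2].mean(),'x range',P[:,0].min(),P[:,0].max())
E
```

```text
10.3833 [0.4551 0.0017 0.243 ] [ 0.45 -0.13 -0.1 ]
203 [-0.00637715  0.00082219  0.05290099] z mean 0.049109864159822936 x range 0.4599958367871009 0.6872029906054357
```

View pics/scene3.png

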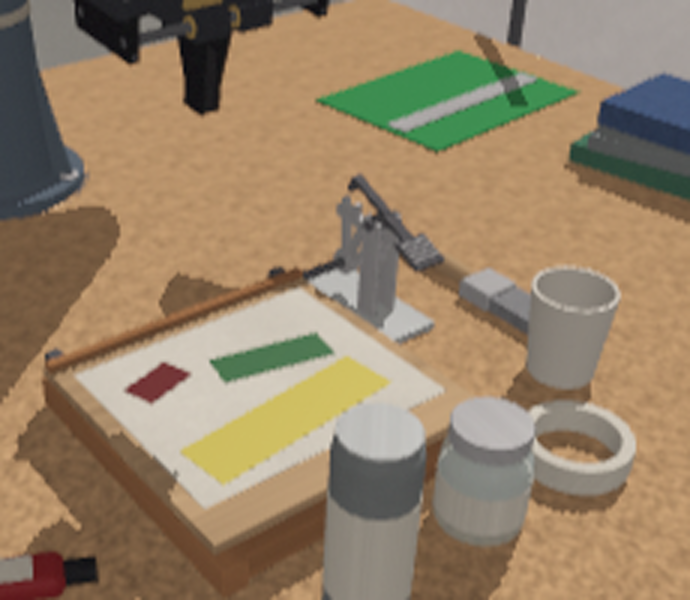

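View pics/top3.png

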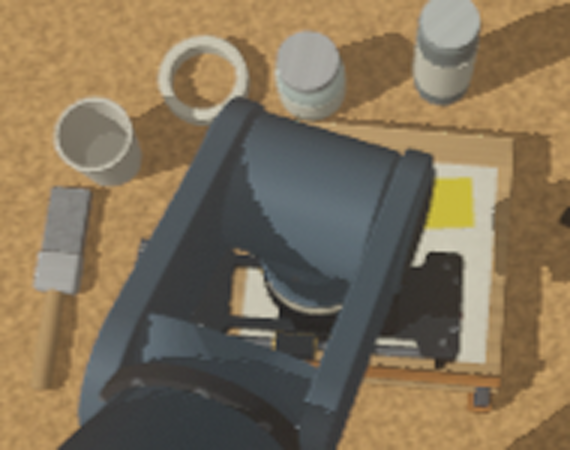

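The scene view shows the board flat on its base, its yellow strip around (290,415), and the pawl still free at (385,220). The bystanders are where they were. I'm handing in.

```bash
python3 -c "
from plant import bot
print(bot.sense()['force']); print(bot.finish_job())"
```

```text
[ 0.67508413 -0.75550728 -0.27596924]
the job is handed in; nothing more can be done
None
```

The board now lies flat on its base with the pawl fully released, and I handed the job in at about 10.4 s.

- **Pawl:** I pressed the thumb pad with closed fingertips. It took about 5 N and sank about 20 mm to its stop, where the force peaked at 25 N. The pawl stayed released after I let go.
- **Board:** I pushed it down slowly near the free edge at about 4–5 N, with no sign of the pawl catching. I stopped on the base at z = 0.050 m with 13 N.
- **Last checks:** A depth fit puts the board top at 49 mm with a slope of −0.006 rad, which is flat within the measuring error. The pawl is still up, the hand is clear, and the force reads about zero.
- **Things around it:** The jar, can, cup, tape and brush look unmoved in the last pictures. The blue tube was outside the crop and the red tube only partly in it, but the arm never went near either.
- **Off plan:** The moves over the table ran up to about 25 mm off target, and the tool tilted a few degrees. I corrected the position before each press, and the tilt didn't matter.

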